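Unload the glassware drying drawer

TASK

The beaker in the drying drawer is done: first turn the selector knob on the sloped front of the dryer back, click by click, to its centre-off position, then pull the drawer fully open by its handle. Lift out the beaker (the jar stays in the drawer), set it down gently and upright on the middle of the ceramic tile, and leave the drawer wide open to cool and everything else where it stands.

Things in the scene. Friction and masses are not known exactly. Their poses are not given: they have to be found in the camera images.
- dryer: White bench dryer, fixed, 270 wide (y), 250 deep (x), 235 high, on a stand. Origin on the worktop under its middle; x to its back, y to its left, z up; yaw 0 to 0.2 rad. Drawer front at 53-140 mm height; above it a visor, 16 mm proud, 143-151 mm high, then a fascia sloping up and back at 40 deg to the horizontal. They overhang the handle: take it with the tool leaning 20-40 deg back
- selector (a joint): Knob angle, rad. 0 = off: the knob's white line points straight up the slope at the one long mark. Positive = clockwise facing the fascia (heat); starts two to four clicks on that side. A spring detent holds it every 20 deg (0.349 rad); a click takes about 0.1 N m. Range -0.80 to 2.20: six heat clicks clockwise of off, two cold-air clicks the other way
- selector_grip (a point): On the knob's axis, 28 mm above the fascia, 2 mm below the knob's top: TCP place. Black knob: round skirt 45 mm wide, up to 8 mm above the fascia, with a straight bar grip 42 long, 13 thick, 22 mm high; the bar lies along the white line. The axis is square to the fascia, leaning 40 deg from vertical towards the dryer's front (-x)
- drawer (a joint): How far the drawer is pulled out, in m: 0 = shut, 0.13 = fully open against its stop. Slides along the dryer's -x, about 2 N of friction, stays where it is left. Round it: a tall computer tower to the left (x 0.53 to 0.70, y beyond 0.43, 0.39 high: keep the arm clear of it when swinging in) and a low bench vice in front on the right (about x 0.32 to 0.50, y -0.11 to 0)
- drawer_handle (a point): Middle of the drawer's bow handle: round steel bar, 12 mm thick, 104 mm straight along the dryer's y, centre line 38 mm in front of the drawer front and 95 mm above the worktop. Moves with the drawer; axes parallel to the dryer's
- beaker: Clear beaker, 54 mm across the rim, 48 mm at the foot, 70 mm high, 40-75 g. Origin: centre of its underside. Stands on the drawer floor (61 mm above the worktop), hidden until the drawer is open; the drawer is 210 mm wide inside, side walls up to 91 mm, front up to 140 mm above the worktop. Drawer fully open: its axis is 50 mm or more in front of the visor
- drawer_jar: Screw-lid jar, dark lid, 40 mm across, 60 mm high, origin centre of its underside. Stands beside the beaker in the drawer, about 96 mm from it, left or right; it must stay there upright
- tile: Square white heat-proof ceramic tile, 130 x 130 mm, lying fixed on the worktop to the right of the dryer. Origin: worktop level under its middle; its top is 10 mm above the worktop
- flask: Conical flask, 62 mm wide, 110 mm high, standing behind the tile; a bystander. Origin centre of its underside
- jar_white: Round white jar, 46 mm wide, 45 mm high, standing behind the tile; a bystander. Origin centre of its underside

How it is judged:
On the way, in this order (a step that is already met when the one before it is completed fails the run):
1. the selector is at off, with the drawer still shut (value of joint selector between -0.1 and 0.1 rad and value of joint drawer below 0.02 m), for 0.3 s.
2. the drawer is pulled fully open (value of joint drawer above 0.118 m), for 0.2 s.
At the end, for the whole second after the job is handed in: Selector at off (within 0.1 rad), drawer at least 115 mm out (of 130), beaker upright and at rest on the tile with its axis within 30 mm of the tile's middle, jar upright on the drawer's floor (value of joint selector between -0.1 and 0.1 rad and value of joint drawer above 0.115 m and horizontal distance between beaker and tile below 0.03 m and height (world z) of beaker between 0.007 and 0.014 m and angle between beaker's own z axis and vertical below 0.1 rad and linear speed of beaker below 0.02 m/s and angle between drawer_jar's own z axis and vertical below 0.15 rad and height (world z) of drawer_jar between 0.057 and 0.067 m and x of drawer_jar in the frame of drawer_handle between 0.05 and 0.22 m); the robot touches nothing.
It fails at once if the drawer is opened while the heat is on (value of joint drawer above 0.03 m and value of joint selector above 0.2 rad).
It fails at once if the beaker is tipped over (angle between beaker's own z axis and vertical above 0.6 rad).
It fails at once if the beaker is dropped or thrown instead of set down (let go more than 10 mm above the tile or 15 mm above the drawer floor) ((height (world z) of beaker above 0.076 m and contact force between the fingers and beaker below 0.05 N) or (height (world z) of beaker between 0.02 and 0.053 m and contact force between the fingers and beaker below 0.05 N)).
It fails at once if the flask or the white jar is pushed out of place (distance of any of flask, jar_white from where it was at the start of the episode above 0.03 m).
It also fails if it takes over 67 s, if anything falls off the work surface, if the arm or the gripper's body presses on something with over 40 N, if the wrist force passes 120 N, or if a joint passes its speed limit or range.

ROBOT

A 7-joint arm with a two-finger parallel gripper is mounted at the origin on a cart in front of the work surface, level with it; the furniture and walls round the work are solid. World frame = base frame: x ahead of the robot, y to its left, z up, the work surface at z = 0. Lengths are in m, angles in rad, forces in N, time in s.
With the tool pointing down it reaches from about 0.425 to 1.025 m from the base axis. Payload 9.4 kg.
Tool frame: the origin (TCP) lies between the finger pads, 19 mm behind the fingertips; this is the grasp point; z points along the fingers, y is the line along which they close (so a half turn about z gives the same grasp; the last joint's range is limited). The gripper opens to 85 mm and grips with 20 to 120 N. Pads are 22 mm wide; open, the fingers measure 114 mm over their backs; the gripper's body (76 mm by 85 mm) begins 54 mm behind the grasp point. The pads swing forward as they close: fully open they stand 13 mm farther back than shut.
Start: joints at [-1.235, 0.599, -0.003, 1.599, 0.002, 0.943, -0.08], TCP at [0.291, 0.664, 0.25] pointing down, gripper open.
Joint ranges: [-2.57, 2.57], [-0.35, 1.97], [-1.29, 1.29], [0.11, 2.56], [-1.05, 4.19], [0.11, 1.86], [-2.63, 2.63]. Speed limits (rad/s): [2.22, 2.22, 3.01, 3.01, 3.14, 3.14, 3.14].

INTERFACE

Orientations are given as a unit quaternion [x, y, z, w].
In Python, from station import bot gives the robot as it stands. The module is installed in compiled form; this text tells all that it offers.
- The arm moves only by the tool move_arm, never from a script. Its argument "series" is a list of rows, each a list of 5 numbers: the shift along the tool's x, y, z in cm, then the turn about the tool's z in rad, then the closure, from -1 (fully open) to 1 (shut). A call has 1 to 10 rows; each row is the pose to reach, as a shift and turn from the pose commanded when the call began, along the tool's axes at that moment; what a row does not reach only later rows make up. A row lasts 1/12 s, in which the tool goes at most 41.7 mm and 7.16 degrees, less where a joint would pass 70% of its speed; a pose out of reach is approached as far as the arm can. A call with a gripper value outside its range is refused whole. The fingers move at their own pace and stop on an object; the grip force is fixed at half the most. Time passes only in rows, so rows that repeat a pose let the fingers close. It gives the time, the measured TCP pose, the force, the opening and the grip force at its end, in the units of the state.
- bot.get_obs(): the state, without advancing time (a new reading comes with each control period).
- bot.snapshot(name): name is "scene" or "top" or "wrist"; returns a dict with "image" (400x640x3 uint8, red, green, blue), "z_map" (400x640 float32, m along the optical axis (not along the pixel's ray), 0 where there is no reading), "K" (3x3 intrinsics, pixels), "dist_coeffs" ([k1, k2, p1, p2, k3] as OpenCV has them; the pictures are not rectified), "origin" and "attitude" of the camera in the world. Camera axes: x right, y up, looking along -z (the intrinsics and any distortion apply to the point x, -y, -z); pixel columns grow to the right and rows downward; lengths in m; the calibration is good to about 2 mm. A picture is of the moment at which its call begins.
- bot.finish_job(): hands the job in; it is judged then, once.
Trained networks look in the newest picture that a camera, given by its name, has taken for a name from the list of things; names that differ only in an ending like _2 or _b are one class to them, and where a whole thing is asked for, a point or a joint stands for the part that bears it (a point fixed in the world has none). Each returns a list of dicts, best first, with "conf" (0 to 1); they miss things now and then, are a little off and sometimes report something else, mostly with a low value. They report only what shows in the picture. A call takes as long as a camera call.
- bot.spot_in(target, camera): "centre" ([x, y, z] in m, in the coordinates of the camera as it stood for that picture, good to about 4 mm: the middle of the surface that is visible of it).
- bot.mark_of(target, camera): "centre" ([x, y, z] in m, in the coordinates of the camera as it stood for that picture, good to about 4 mm: a listed point, or the origin of a listed thing).
The state is a dict: "t": time; "joints": joint angles; "joint_velocities": joint speeds; "tau": joint torques, N m; "tool_pos": TCP position; "eef_rot": TCP orientation; "ft_force": force on the tool from outside, world axes, zero at the start; "wrist_torque": the same for the moment, N m; "finger_gap": finger opening in m; "finger_force": force on a finger pad.
Only numpy, scipy, OpenCV 4.12 (cv2) and the standard library are available. Lean on these libraries where they do the work, as an engineer would, in place of code of your own. Each camera call takes 0.05 s, during which the arm holds its last target. There are 200 camera calls.

## Working session

There is one attempt and no reset: what is moved stays moved. The work goes in short steps, Python scripts to look and compute and a tool call to move; the robot and the scene stay as the last step left them, time stands still between calls to the robot, and variables do not carry over. Pictures are saved under pics/ and viewed, at most 10 in all, crops included, and the job is handed in when it is done.

Besides the shell and the picture viewer there is one more tool, called after ">>>" by a JSON object that holds its "api" and its "payload". move_arm: Moves the arm, as the interface text tells. Its arguments: {"type":"object","properties":{"series":{"type":"array","items":{"type":"array","items":{"type":"number"}}}},"required":["series"]}

```bash
mkdir -p pics; cat > h.py <<'E'
import numpy as np, cv2
from station import bot
from scipy.spatial.transform import Rotation as R
def att(s):
    a=np.array(s["attitude"],float)
    return a if a.shape==(3,3) else R.from_quat(a).as_matrix()
def snap(c,save=None):
    s=bot.snapshot(c)
    if save: cv2.imwrite(f"pics/{save}.png",s["image"][:,:,::-1])
    return s
def w(s,p): return att(s)@np.array(p)+np.array(s["origin"])
def pix(s,p):
    q=att(s).T@(np.array(p)-np.array(s["origin"])); q=q*[1,-1,-1]
    return cv2.projectPoints(q.reshape(1,3),np.zeros(3),np.zeros(3),s["K"],np.array(s["dist_coeffs"]))[0].ravel()
def unp(s,u,v,z=None):
    """pixel -> world, z_map depth by default"""
    n=cv2.undistortPoints(np.array([[[u,v]]],float),s["K"],np.array(s["dist_coeffs"])).ravel()
    d=s["z_map"][int(round(v)),int(round(u))] if z is None else z
    return w(s,[n[0]*d,-n[1]*d,-d])
def cloud(s):
    v,u=np.mgrid[0:400,0:640]; 
    n=cv2.undistortPoints(np.stack([u.ravel(),v.ravel()],1)[:,None].astype(float),s["K"],np.array(s["dist_coeffs"])).reshape(400,640,2)
    d=s["z_map"]; P=np.stack([n[...,0]*d,-n[...,1]*d,-d],-1)@att(s).T+np.array(s["origin"])
    P[d==0]=np.nan; return P
E
python3 - <<'E'
from h import *
np.set_printoptions(precision=4,suppress=True)
o=bot.get_obs(); print({k:np.round(v,3) for k,v in o.items()})
for c in("scene","top"):
    s=snap(c,c+"0"); print(c,s["origin"])
    for t in("dryer","selector_grip","drawer_handle","tile","flask","jar_white"):
        for r in bot.mark_of(t,c)[:2]: P=w(s,r["centre"]);print(t,round(r["conf"],2),P,pix(s,P))
E
```

```text
{'t': np.float64(0.0), 'joints': array([-1.235,  0.6  , -0.003,  1.6  ,  0.002,  0.943, -0.08 ]), 'joint_velocities': array([ 0.001,  0.001, -0.001,  0.   ,  0.001,  0.002, -0.001]), 'tau': array([  0.001, -77.645,   1.565, -25.8  ,   0.012,   0.009,  -0.   ]), 'tool_pos': array([0.291, 0.664, 0.249]), 'eef_rot': array([ 0.205,  0.979, -0.001, -0.   ]), 'ft_force': array([-0.237, -0.107, -0.093]), 'wrist_torque': array([ 0.044,  0.014, -0.028]), 'finger_force': np.float64(0.0), 'finger_gap': np.float64(0.086)}
scene [0.2626 0.2494 0.9448]
selector_grip 0.76 [0.6643 0.1492 0.2132] [248.6647 210.5687]
drawer_handle 0.85 [0.6146 0.137  0.0955] [270.8344 243.78  ]
drawer_handle 0.19 [0.6649 0.149  0.2145] [248.5071 210.0557]
tile 0.83 [ 0.5552 -0.2763 -0.0001] [400.197  194.8612]
flask 0.83 [ 0.7427 -0.2043 -0.0007] [343.1014 165.4778]
jar_white 0.51 [ 0.6645 -0.1336 -0.0017] [340.857 194.234]
top [ 0.0909 -0.0253  0.816 ]
dryer 0.93 [0.7743 0.1588 0.0012] [246.2361 186.3606]
selector_grip 0.81 [0.6652 0.1443 0.2155] [233.2094 157.455 ]
drawer_handle 0.97 [0.6158 0.1365 0.0984] [241.6502 215.2994]
tile 0.95 [ 0.5548 -0.2734  0.0035] [436.6321 269.4645]
flask 0.56 [ 0.7444 -0.2055  0.0008] [397.3119 199.7432]
jar_white 0.93 [ 0.6581 -0.1399  0.003 ] [371.8582 228.3795]
```

```bash
python3 - <<'E'
import cv2
a=cv2.imread("pics/scene0.png");b=cv2.imread("pics/top0.png")
x=cv2.resize(a[130:330,140:540],(800,400)); 
cv2.imwrite("pics/m0.png",cv2.vconcat([cv2.resize(a,(400,250)) ]))
k=cv2.resize(a[170:270,190:330],(400,286));k2=cv2.resize(b[120:240,170:310],(400,343))
top=cv2.hconcat([cv2.resize(a,(400,250)),cv2.resize(b,(400,250))])
bot=cv2.hconcat([cv2.copyMakeBorder(k,0,57,0,0,0),k2])
cv2.imwrite("pics/m0.png",cv2.vconcat([top,bot]))
E
```

```text
(no output)
```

View pics/m0.png

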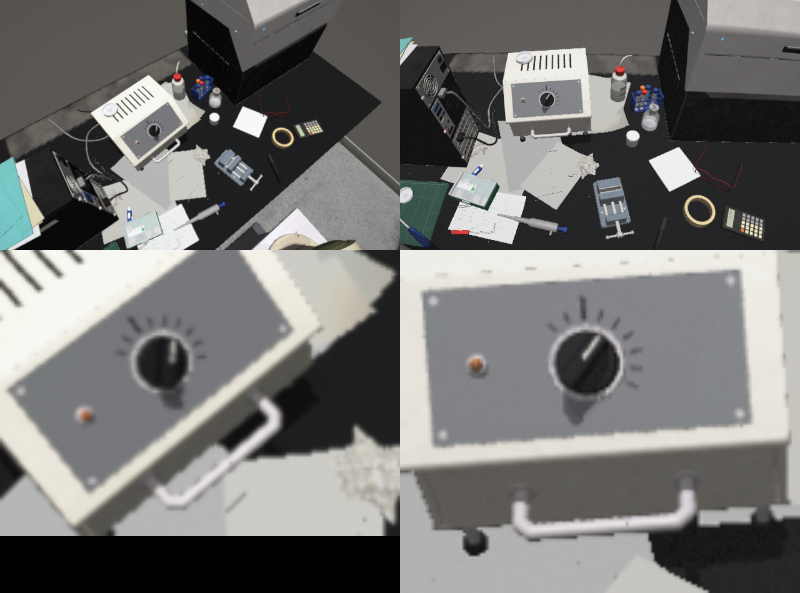

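```bash
python3 - <<'E'
from h import *
np.set_printoptions(precision=4,suppress=True)
for c in("scene","top"):
    s=snap(c); P=cloud(s).reshape(-1,3); P=P[~np.isnan(P[:,0])]
    m=(P[:,0]>.6)&(P[:,0]<.75)&(abs(P[:,1]-.15)<.11)&(P[:,2]>.155)&(P[:,2]<.23)
    Q=P[m]
    best=None; rng=np.random.default_rng(0)
    for i in range(300):
        a=Q[rng.choice(len(Q),3)]; n=np.cross(a[1]-a[0],a[2]-a[0]); l=np.linalg.norm(n)
        if l<1e-5: continue
        n/=l; k=abs((Q-a[0])@n)<.002
        if best is None or k.sum()>best.sum(): best=k
    q=Q[best]; ce=q.mean(0); n=np.linalg.svd(q-ce)[2][2]; n*=np.sign(n[2])
    print(c,len(q),"n",n,"tilt",np.degrees(np.arccos(n[2])),"yaw",np.arctan2(-n[1],-n[0]),ce)
    # front edge of visor: min-x points per y bin, z 0.143-0.152
    yaw=np.arctan2(-n[1],-n[0])
    ax=np.array([np.cos(yaw),np.sin(yaw)]);ay=np.array([-ax[1],ax[0]])
    X=P[:,:2]@ax;Y=P[:,:2]@ay
    for z0,z1 in((.135,.16),(.09,.106)):
        k=(P[:,2]>z0)&(P[:,2]<z1)&(abs(P[:,1]-.15)<.12)&(P[:,0]>.55)&(P[:,0]<.72)
        print(z0,np.percentile(X[k],[0,2,5,10,50]),np.percentile(Y[k],[1,99]),"zmax")
    # pts above fascia = knob
    k=m.copy(); d=(P-ce)@n; k=(abs(P[:,1]-.15)<.05)&(abs(P[:,0]-.67)<.05)&(d>.02)&(d<.035)&(P[:,2]>.17)
    print("knob top",k.sum(),P[k].mean(0),d[k].max())
    u=P[k]-P[k].mean(0); up=np.array([0,0,1])-n[2]*n; up/=np.linalg.norm(up); rt=np.cross(up,n)*1
    A=np.stack([u@rt,u@up],1); v=np.linalg.svd(A)[2][0]; print("rt",rt,"bar dir (right,up)",v,"ang from up",np.degrees(np.arctan2(v[0]*np.sign(v[1]),abs(v[1]))))
    for t in("selector_grip","drawer_handle"):
        r=bot.mark_of(t,c)
        if r: p=w(s,r[0]["centre"]);print(t,p,p[:2]@ax,p[:2]@ay)
E
```

```text
scene 3434 n [-0.6422 -0.0792  0.7625] tilt 40.31881795821795 yaw 0.12275201740100697 [0.6872 0.1543 0.1935]
0.135 [0.6484 0.6495 0.6501 0.6506 0.6551] [-0.0478  0.1894] zmax
0.09 [0.6215 0.6222 0.6229 0.6242 0.6504] [-0.0461  0.1832] zmax
knob top 113 [0.6668 0.1479 0.2134] 0.03386025540468752
rt [ 0.1224 -0.9925  0.    ] bar dir (right,up) [-0.6517 -0.7585] ang from up 40.66641431931046
selector_grip [0.6659 0.1474 0.2135] 0.678977677298817 0.06480067022773658
drawer_handle [0.6123 0.1376 0.0927] 0.6245102866830229 0.06154878860826085
top 4958 n [-0.6357 -0.0796  0.7678] tilt 39.84075731182759 yaw 0.1245612325246104 [0.6844 0.1495 0.1936]
0.135 [0.6463 0.6482 0.6487 0.6491 0.6529] [-0.0496  0.1879] zmax
0.09 [0.619  0.6208 0.6216 0.6224 0.6627] [-0.0482  0.1808] zmax
knob top 153 [0.6645 0.1437 0.2143] 0.0348136378540344
rt [ 0.1242 -0.9923  0.    ] bar dir (right,up) [-0.6773 -0.7358] ang from up 42.62921978328479
selector_grip [0.6643 0.1463 0.2152] 0.6772838806162559 0.0626625385454991
drawer_handle [0.6168 0.1372 0.1007] 0.6290368390143779 0.059460040981023546
```

```bash
cat >> h.py <<'E'
np.set_printoptions(precision=4,suppress=True)
def to(p,yaw=None,o=None):
    """tool-axes shift in cm (and tool-z turn) from measured pose to world p, tool-y heading yaw (rad, mod pi)"""
    o=o or bot.get_obs(); M=R.from_quat(o["eef_rot"]).as_matrix()
    d=M.T@(np.array(p)-o["tool_pos"])*100; h=np.arctan2(M[1,1],M[0,1])
    t=0 if yaw is None else -((yaw-h+np.pi/2)%np.pi-np.pi/2)
    print("shift cm",d.round(2),"turn",round(t,3),"tcp",o["tool_pos"],"tilt",np.degrees(np.arccos(-M[2,2])).round(2),"F",np.round(o["ft_force"],1))
E
python3 - <<'E'
from h import *
to([.40,.30,.30],np.radians(72)); to([.665,.146,.30],np.radians(72))
E
```

```text
shift cm [-24.61 -28.97  -5.  ] turn -0.099 tcp [0.2908 0.6641 0.25  ] tilt 0.0 F [ 0.1 -0.4 -0.2]
shift cm [-55.06 -32.45  -5.  ] turn -0.099 tcp [0.2908 0.6641 0.25  ] tilt 0.0 F [ 0.1 -0.4 -0.2]
```

>>> {"api": "move_arm", "payload": {"series": [[-24.6,-29,-5,-0.1,-1],[-24.6,-29,-5,-0.1,-1],[-24.6,-29,-5,-0.1,-1],[-24.6,-29,-5,-0.1,-1],[-24.6,-29,-5,-0.1,-1],[-24.6,-29,-5,-0.1,-1],[-24.6,-29,-5,-0.1,-1],[-24.6,-29,-5,-0.1,-1],[-24.6,-29,-5,-0.1,-1],[-24.6,-29,-5,-0.1,-1]]}}

```text
t: 1.83
tool_pos: [0.4018, 0.2931, 0.301]
eef_rot: [0.159, 0.987, -0.001, 0.001]
ft_force: [0.1, -0.1, 0.0]
finger_gap: 0.0853
finger_force: 0.0
```

```bash
python3 - <<'E'
from h import *
to([.665,.146,.30],np.radians(72)); print(bot.get_obs()["joints"])
E
```

```text
shift cm [-29.61  -5.68   0.17] turn -0.006 tcp [0.4018 0.2931 0.301 ] tilt 0.13 F [ 0.1 -0.1  0. ]
[-0.7455  0.2634 -0.0005  2.0506  0.0033  0.828   0.5028]
```

>>> {"api": "move_arm", "payload": {"series": [[-29.6,-5.7,0.2,0,-1],[-29.6,-5.7,0.2,0,-1],[-29.6,-5.7,0.2,0,-1],[-29.6,-5.7,0.2,0,-1],[-29.6,-5.7,0.2,0,-1],[-29.6,-5.7,0.2,0,-1],[-29.6,-5.7,0.2,0,-1],[-29.6,-5.7,0.2,0,-1],[-29.6,-5.7,0.2,0,-1],[-29.6,-5.7,0.2,0,-1]]}}

```text
t: 2.67
tool_pos: [0.6638, 0.1544, 0.2974]
eef_rot: [0.156, 0.988, -0.0, -0.0]
ft_force: [-0.4, 0.2, 0.4]
finger_gap: 0.0854
finger_force: 0.0
```

```bash
python3 - <<'E'
from h import *
s=snap("wrist","w1"); print(s["origin"])
for t in("selector_grip","drawer_handle"):
    for r in bot.mark_of(t,"wrist")[:1]: p=w(s,r["centre"]);print(t,r["conf"],p,pix(s,p))
to([.665,.146,.2195],np.radians(72))
E
```

```text
[0.5908 0.1782 0.422 ]
selector_grip 0.62 [0.6672 0.1459 0.2125] [310.9712 213.6763]
drawer_handle 0.66 [0.6156 0.1402 0.0959] [295.2606 138.2673]
shift cm [-0.53 -0.89  7.86] turn 0.003 tcp [0.6627 0.156  0.2982] tilt 0.05 F [-0.2 -0.  -0.9]
```

View pics/w1.png

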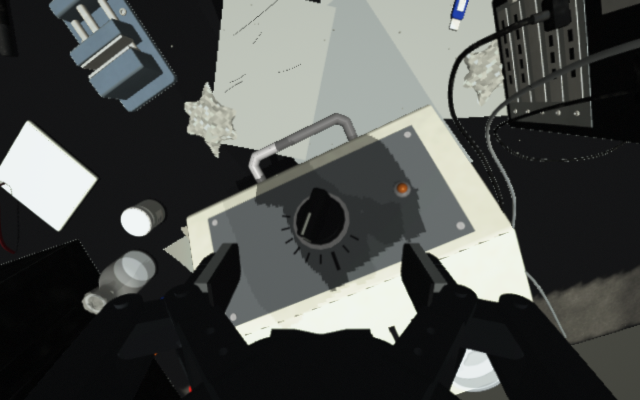

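>>> {"api": "move_arm", "payload": {"series": [[-0.7,-0.9,2.6,0,-1],[-0.7,-0.9,5.2,0,-1],[-0.7,-0.9,7.6,0,-1],[-0.7,-0.9,7.6,0,-1],[-0.7,-0.9,7.6,0,-1]]}}

```text
t: 3.23
tool_pos: [0.6667, 0.1448, 0.2217]
eef_rot: [0.155, 0.988, -0.0, -0.001]
ft_force: [-0.2, -0.0, 0.3]
finger_gap: 0.0852
finger_force: 0.0
```

```bash
python3 - <<'E'
from h import *
to([.666,.146,.222],np.radians(72))
E
```

```text
shift cm [ 0.1   0.09 -0.03] turn 0.003 tcp [0.6667 0.1448 0.2217] tilt 0.12 F [-0.2 -0.   0.3]
```

Close on the bar.

>>> {"api": "move_arm", "payload": {"series": [[0.1,0.1,0,0,0.2],[0.1,0.1,0,0,0.4],[0.1,0.1,0,0,0.6],[0.1,0.1,0,0,0.8],[0.1,0.1,0,0,1],[0.1,0.1,0,0,1],[0.1,0.1,0,0,1],[0.1,0.1,0,0,1]]}}

```text
t: 3.9
tool_pos: [0.6674, 0.1465, 0.2229]
eef_rot: [0.155, 0.988, 0.001, 0.0]
ft_force: [-1.8, 3.4, 5.8]
finger_gap: 0.0128
finger_force: 57.5
```

>>> {"api": "move_arm", "payload": {"series": [[0,0,0,-0.09,1],[0,0,0,-0.18,1],[0,0,0,-0.27,1],[0,0,0,-0.36,1],[0,0,0,-0.44,1],[0,0,0,-0.44,1],[0,0,0,-0.44,1]]}}

```text
t: 4.48
tool_pos: [0.667, 0.1457, 0.2232]
eef_rot: [-0.064, 0.998, 0.001, 0.0]
ft_force: [-4.8, 1.9, 9.6]
finger_gap: 0.0109
finger_force: 61.4
```

```bash
python3 - <<'E'
from h import *
to([.666,.146,.222],np.pi/2+.124); o=bot.get_obs();print(o["wrist_torque"],o["finger_gap"])
E
```

```text
shift cm [0.09 0.04 0.12] turn 0.004 tcp [0.667  0.1457 0.2232] tilt 0.08 F [-4.8  1.9  9.6]
[ 0.4749  0.6591 -0.0634] 0.010922360152500433
```

>>> {"api": "move_arm", "payload": {"series": [[0,0,0,0,0.4],[0,0,0,0,0],[0,0,0,0,-0.5],[0,0,-1,0,-1],[0,0,-4,0,-1],[0,0,-8,0,-1],[0,0,-8,0,-1]]}}

```text
t: 5.07
tool_pos: [0.6702, 0.1455, 0.31]
eef_rot: [-0.063, 0.998, 0.001, 0.005]
ft_force: [1.2, 0.1, 1.5]
finger_gap: 0.0854
finger_force: 0.0
```

```bash
python3 - <<'E'
from h import *
s=snap("wrist"); 
cv2.imwrite("pics/w2.png",s["image"][60:340,180:500,::-1])
P=cloud(s).reshape(-1,3); n=np.array([-.639,-.0794,.765]); n/=np.linalg.norm(n)
g=np.array([.666,.146,.214]); d=(P-g)@n
k=(abs(d+.000)<.006)&(np.linalg.norm(P-g,axis=1)<.03); print(k.sum(),P[k].mean(0))
up=np.array([0,0,1])-n[2]*n; up/=np.linalg.norm(up); rt=np.cross(up,n); u=P[k]-P[k].mean(0)
v=np.linalg.svd(np.stack([u@rt,u@up],1))[2][0]; print(v,np.degrees(np.arctan2(v[0]*np.sign(v[1]),abs(v[1]))))
for t in("selector_grip","drawer_handle"):
    for r in bot.mark_of(t,"wrist")[:1]: p=w(s,r["centre"]);print(t,r["conf"],p)
to([.6,.1,.222],np.pi/2+.124)
E
```

```text
744 [0.6666 0.1467 0.2159]
[-0.0072  1.    ] -0.41488991480455945
selector_grip 0.64 [0.6682 0.1413 0.215 ]
drawer_handle 0.87 [0.6136 0.1377 0.0933]
shift cm [ 7.26 -3.59  8.08] turn 0.003 tcp [0.6674 0.1448 0.3029] tilt 0.08 F [ 0.2 -0.5 -1. ]
```

View pics/w2.png

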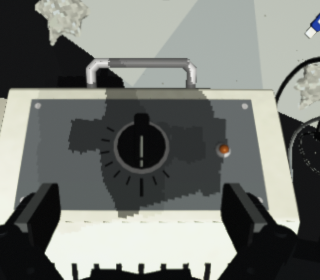

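>>> {"api": "move_arm", "payload": {"series": [[3,0,0,0,0],[6,-0.1,3,0,1],[6,-0.1,7,0,1],[6,-0.1,11,0,1],[6,-0.1,15,0,1],[6,-0.1,16,0,1],[6,-0.1,16.3,0,1],[6,-0.1,16.3,0,1]]}}

```text
t: 5.88
tool_pos: [0.6078, 0.1364, 0.1387]
eef_rot: [-0.064, 0.998, -0.0, -0.001]
ft_force: [0.1, 0.3, 0.4]
finger_gap: -0.0
finger_force: 0.0
```

```bash
python3 - <<'E'
from h import *
to([.6082,.1368,.12],np.pi/2+.124); print(bot.get_obs()["finger_gap"])
E
```

```text
shift cm [-0.04  0.04  1.87] turn 0.003 tcp [0.6078 0.1364 0.1387] tilt 0.09 F [0.1 0.3 0.4]
-1.3087749588789909e-05
```

Down in small steps until the force shows contact (expected at about 1.9 cm).

>>> {"api": "move_arm", "payload": {"series": [[0,0,0.8,0,1],[0,0,1.3,0,1],[0,0,1.6,0,1],[0,0,1.8,0,1],[0,0,1.9,0,1],[0,0,1.9,0,1]]}}

```text
t: 6.38
tool_pos: [0.6079, 0.1364, 0.1202]
eef_rot: [-0.064, 0.998, 0.0, 0.0]
ft_force: [-0.5, -0.8, -0.4]
finger_gap: -0.0003
finger_force: 0.0
```

>>> {"api": "move_arm", "payload": {"series": [[0,0,0.1,0,1],[0,0,0.2,0,1],[0,0,0.2,0,1]]}}

```text
t: 6.63
tool_pos: [0.6081, 0.1364, 0.1195]
eef_rot: [-0.064, 0.998, 0.0, 0.001]
ft_force: [-3.6, -2.3, 13.5]
finger_gap: -0.0001
finger_force: 6.5
```

>>> {"api": "move_arm", "payload": {"series": [[0,0,0.1,0,1],[0.4,0,0.1,0,1],[1,0,0.1,0,1],[1.7,0,0.1,0,1],[2.5,0,0.1,0,1],[3.5,0,0.1,0,1],[4.5,0,0.1,0,1],[5.5,0,0.1,0,1],[6.5,0,0.1,0,1],[6.5,0,0.1,0,1]]}}

```text
t: 7.47
tool_pos: [0.5438, 0.1284, 0.1192]
eef_rot: [-0.064, 0.998, 0.0, 0.002]
ft_force: [-1.6, -1.1, 20.8]
finger_gap: 0.0002
finger_force: 10.1
```

```bash
python3 - <<'E'
from h import *
for c in("top","scene"):
    s=snap(c,c+"3")
    for t in("drawer_handle","beaker","drawer_jar"):
        for r in bot.mark_of(t,c)[:1]: p=w(s,r["centre"]);print(c,t,r["conf"],p, "X",p[0]*.9923+p[1]*.1237)
to([.6082,.1368,.12],np.pi/2+.124)
E
```

```text
scene drawer_handle 0.9 [0.552  0.1311 0.0941] X 0.5639429460169573
scene beaker 0.5 [0.6324 0.185  0.0584] X 0.6504124394172368
shift cm [-6.37  0.02 -0.05] turn 0.003 tcp [0.545  0.1286 0.1192] tilt 0.26 F [-2.  -0.6 20.9]
```

>>> {"api": "move_arm", "payload": {"series": [[0.5,0,0,0,1],[1.2,0,0,0,1],[2,0,0,0,1],[3,0,0,0,1],[4,0,0,0,1],[5,0,0,0,1],[5.8,0,0,0,1],[6.4,0,0,0,1],[6.8,0,0,0,1],[6.9,0,0,0,1]]}}

```text
t: 8.7
tool_pos: [0.478, 0.1203, 0.1192]
eef_rot: [-0.063, 0.998, 0.001, 0.004]
ft_force: [4.7, -0.3, 17.4]
finger_gap: 0.0002
finger_force: 8.6
```

```bash
python3 - <<'E'
from h import *
to([.6082,.1368,.12],np.pi/2+.124)
for c in("top","scene"):
    s=snap(c,c+"4")
    for t in("drawer_handle","beaker","drawer_jar"):
        for r in bot.mark_of(t,c)[:2]: p=w(s,r["centre"]);print(c,t,r["conf"],p, "X",p[0]*.9923+p[1]*.1237, "Y",-p[0]*.1237+p[1]*.9923)
E
```

```text
shift cm [-13.12  -0.01   0.03] turn 0.003 tcp [0.478  0.1203 0.1192] tilt 0.49 F [ 4.7 -0.3 17.4]
scene beaker 0.86 [0.5656 0.176  0.0611] X 0.5830329710796779 Y 0.1046993054428086
```

>>> {"api": "move_arm", "payload": {"series": [[0,0,-1,0,1],[0,0,-4,0,1],[0,0,-8,0,0],[0,0,-12,0,-1],[0,0,-15,0,-1],[0,0,-15,0,-1],[0,0,-15,0,-1]]}}

```text
t: 9.68
tool_pos: [0.4757, 0.1196, 0.269]
eef_rot: [-0.063, 0.998, 0.001, 0.002]
ft_force: [0.1, 0.1, -0.9]
finger_gap: 0.0605
finger_force: 0.0
```

```bash
python3 - <<'E'
from h import *
for c in("wrist","top","scene"):
    s=snap(c,c+"5")
    for t in("drawer_handle","beaker","drawer_jar"):
        for r in bot.mark_of(t,c)[:2]: p=w(s,r["centre"]);print(c,t,r["conf"],p, "X",p[0]*.9923+p[1]*.1237, "Y",-p[0]*.1237+p[1]*.9923)
to([.566,.176,.27],np.pi/2+.124)
E
```

```text
wrist drawer_handle 0.98 [0.4889 0.1236 0.0947] X 0.5004132028941245 Y 0.06217570341176821
wrist beaker 0.64 [0.5667 0.1756 0.0606] X 0.5840269631604788 Y 0.1041174935203259
wrist drawer_jar 0.58 [0.5798 0.0897 0.0642] X 0.5864725445583401 Y 0.017318726817267815
scene drawer_handle 0.85 [0.4889 0.1227 0.0969] X 0.5003034121993742 Y 0.06129866756914668
scene beaker 0.93 [0.5687 0.1759 0.0631] X 0.5860419601642921 Y 0.10418905865950005
shift cm [-9.76  4.46 -0.34] turn 0.003 tcp [0.4748 0.1194 0.2667] tilt 0.03 F [ 0.3  0.1 -0.5]
```

View pics/wrist5.png

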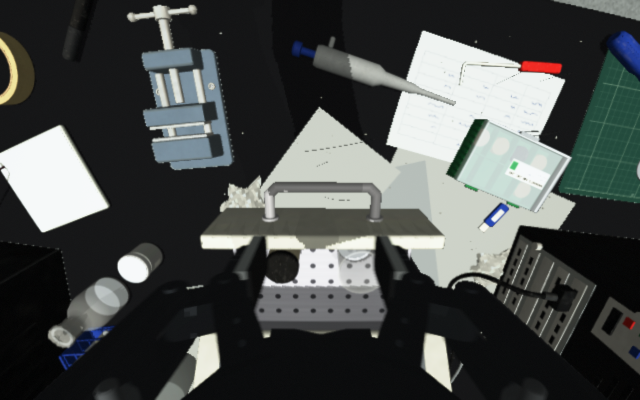

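>>> {"api": "move_arm", "payload": {"series": [[-3.3,1.5,0,0,-0.65],[-6.6,3,0,0,-0.65],[-9.8,4.5,0,0,-0.65],[-9.8,4.5,0,0,-0.65],[-9.8,4.5,0,0,-0.65]]}}

```text
t: 10.7
tool_pos: [0.5673, 0.1776, 0.2662]
eef_rot: [-0.064, 0.998, 0.0, -0.0]
ft_force: [0.3, -0.1, -0.4]
finger_gap: 0.0704
finger_force: 0.0
```

```bash
python3 - <<'E'
from h import *
s=snap("wrist","wrist6")
for t in("drawer_handle","beaker","drawer_jar"):
    for r in bot.mark_of(t,"wrist")[:1]: p=w(s,r["centre"]);print(t,r["conf"],p, "X",p[0]*.9923+p[1]*.1237, "Y",-p[0]*.1237+p[1]*.9923)
for c in("scene","top"):
    s=snap(c); P=cloud(s).reshape(-1,3); X=P[:,0]*.9923+P[:,1]*.1237; Y=-P[:,0]*.1237+P[:,1]*.9923
    k=(P[:,2]>.09)&(P[:,2]<.106)&(abs(Y-.06)<.04)&(X>.45)&(X<.55); print(c,k.sum(),np.percentile(X[k],[0,2,5,10]) if k.any() else "")
to([.567,.176,.112],np.pi/2+.124); print(bot.get_obs()["finger_gap"])
E
```

```text
drawer_handle 0.94 [0.4874 0.1253 0.0962] X 0.49912764073268895 Y 0.06402965969675173
beaker 0.61 [0.5663 0.1777 0.0606] X 0.5839141956577425 Y 0.10626481819817511
drawer_jar 0.64 [0.5793 0.0894 0.063 ] X 0.5859134229596775 Y 0.01707096470252055
scene 230 [0.492  0.4922 0.4924 0.4929]
top 0 
shift cm [-0.12  0.01 15.53] turn 0.003 tcp [0.5658 0.1758 0.2673] tilt 0.01 F [ 0.2 -0.5 -0.3]
0.07059613316760377
```

View pics/wrist6.png

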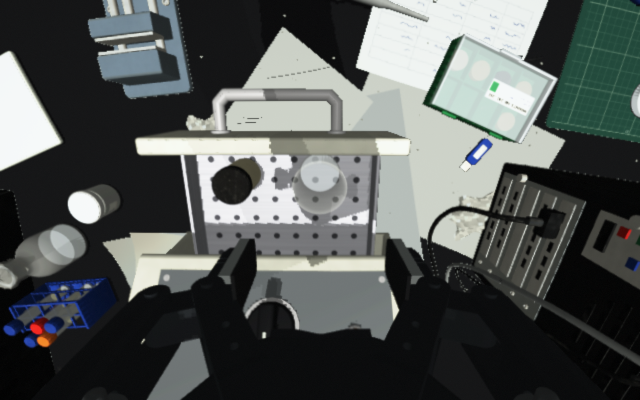

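>>> {"api": "move_arm", "payload": {"series": [[0,0.1,3,0,-0.65],[0,0.1,6,0,-0.65],[0,0.1,9,0,-0.65],[0,0.1,11.5,0,-0.65],[0,0.1,13.5,0,-0.65],[0,0.1,15,0,-0.65],[0,0.1,15.5,0,-0.65],[0,0.1,15.5,0,-0.65],[0,0.1,15.5,0,-0.4],[0,0.1,15.5,0,-0.3]]}}

```text
t: 11.83
tool_pos: [0.5668, 0.1775, 0.1132]
eef_rot: [-0.063, 0.998, 0.0, 0.001]
ft_force: [-0.2, -0.3, -0.1]
finger_gap: 0.0557
finger_force: 0.0
```

>>> {"api": "move_arm", "payload": {"series": [[0,0,0,0,-0.2],[0,0,0,0,0],[0,0,0,0,0.4],[0,0,0,0,1],[0,0,0,0,1],[0,0,0,0,1]]}}

```text
t: 12.33
tool_pos: [0.567, 0.1774, 0.1136]
eef_rot: [-0.063, 0.998, 0.0, 0.001]
ft_force: [-1.1, -1.8, 6.3]
finger_gap: 0.0511
finger_force: 61.0
```

>>> {"api": "move_arm", "payload": {"series": [[0,0,-0.5,0,1],[0,0,-1.5,0,1],[0,0,-3,0,1],[0,0,-5,0,1],[0,0,-7.5,0,1],[0,0,-10,0,1],[0,0,-12.5,0,1],[0,0,-14,0,1],[0,0,-14,0,1]]}}

```text
t: 13.08
tool_pos: [0.5677, 0.1779, 0.2567]
eef_rot: [-0.063, 0.998, 0.001, 0.003]
ft_force: [0.6, 0.2, -0.1]
finger_gap: 0.0509
finger_force: 62.3
```

```bash
python3 - <<'E'
from h import *
for c in("scene","top"):
    s=snap(c,c+"7")
    for t in("tile","beaker","drawer_jar"):
        for r in bot.mark_of(t,c)[:1]: p=w(s,r["centre"]);print(c,t,r["conf"],p)
to([.555,-.275,.25],np.pi/2+.124); o=bot.get_obs(); print(o["joints"],o["finger_gap"],o["finger_force"])
E
```

```text
scene tile 0.93 [ 0.5535 -0.2753  0.003 ]
scene beaker 0.74 [0.5666 0.177  0.2021]
scene drawer_jar 0.69 [0.5799 0.0868 0.0582]
top tile 0.76 [ 0.5566 -0.2733  0.0024]
shift cm [  6.83 -44.73   0.14] turn 0.003 tcp [0.5659 0.1773 0.2511] tilt 0.09 F [ 0.5  0.4 -0.4]
[-0.3448  0.441  -0.0772  1.9041  0.0459  0.7998  1.2514] 0.05054079332151165 62.31130854925141
```

>>> {"api": "move_arm", "payload": {"series": [[0,-1.5,0,0,1],[0.7,-4.5,0,0,1],[1.2,-8,0,0,1],[1.7,-11.5,0,0,1],[2.3,-15,0,0,1],[2.8,-18.5,0,0,1],[3.3,-22,0,0,1],[3.8,-25.5,0,0,1],[4.4,-29,0,0,1],[5,-32.5,0,0,1]]}}

```text
t: 14.32
tool_pos: [0.5575, -0.1529, 0.2515]
eef_rot: [-0.064, 0.998, 0.0, -0.0]
ft_force: [0.2, -0.9, -1.2]
finger_gap: 0.0511
finger_force: 62.4
```

```bash
python3 - <<'E'
from h import *
to([.555,-.275,.12],np.pi/2+.124)
E
```

```text
shift cm [  1.79 -12.08  13.15] turn 0.003 tcp [ 0.5575 -0.1529  0.2515] tilt 0.05 F [ 0.2 -0.9 -1.2]
```

>>> {"api": "move_arm", "payload": {"series": [[0.5,-3,0,0,1],[0.9,-6,0,0,1],[1.4,-9,2,0,1],[1.8,-11.5,4.5,0,1],[1.8,-12.1,7,0,1],[1.8,-12.1,9.5,0,1],[1.8,-12.1,12,0,1],[1.8,-12.1,13.2,0,1],[1.8,-12.1,13.2,0,1],[1.8,-12.1,13.2,0,1]]}}

```text
t: 15.15
tool_pos: [0.5554, -0.2733, 0.1197]
eef_rot: [-0.064, 0.998, 0.0, -0.001]
ft_force: [-0.0, 0.2, -0.3]
finger_gap: 0.0507
finger_force: 62.4
```

```bash
python3 - <<'E'
from h import *
for c in("scene","top"):
    s=snap(c,c+"8")
    for t in("tile","beaker","drawer_jar"):
        for r in bot.mark_of(t,c)[:1]: p=w(s,r["centre"]);print(c,t,r["conf"],p)
P=cloud(s).reshape(-1,3); k=(abs(P[:,0]-.555)<.04)&(abs(P[:,1]+.275)<.04)&(abs(P[:,2]-.01)<.012); print("tile top z",k.sum(),np.median(P[k][:,2]))
to([.555,-.275,.064],np.pi/2+.124)
E
```

```text
scene tile 0.8 [ 0.5549 -0.2775  0.0001]
scene beaker 0.59 [ 0.553  -0.2742  0.0687]
scene drawer_jar 0.49 [0.5801 0.085  0.0589]
top beaker 0.24 [ 0.7715  0.158  -0.0006]
top drawer_jar 0.58 [0.5799 0.0897 0.057 ]
tile top z 0 nan
shift cm [ 0.09 -0.12  5.68] turn 0.003 tcp [ 0.5557 -0.2736  0.1208] tilt 0.07 F [ 0.2  0.1 -1.2]
  return _methods._mean(a, axis=axis, dtype=dtype,
  ret = ret.dtype.type(ret / rcount)
```

>>> {"api": "move_arm", "payload": {"series": [[0.1,-0.1,2,0,1],[0.1,-0.1,3.8,0,1],[0.1,-0.1,4.8,0,1],[0.1,-0.1,5.3,0,1],[0.1,-0.1,5.5,0,1],[0.1,-0.1,5.6,0,1],[0.1,-0.1,5.6,0,1]]}}

```text
t: 16.13
tool_pos: [0.5548, -0.2748, 0.0644]
eef_rot: [-0.064, 0.998, -0.0, 0.0]
ft_force: [0.6, 0.3, 0.4]
finger_gap: 0.0507
finger_force: 62.4
```

>>> {"api": "move_arm", "payload": {"series": [[0,0,0.1,0,1],[0,0,0.2,0,1],[0,0,0.2,0,1]]}}

```text
t: 16.38
tool_pos: [0.555, -0.2749, 0.0627]
eef_rot: [-0.064, 0.998, -0.0, 0.001]
ft_force: [0.1, -0.6, 1.2]
finger_gap: 0.0512
finger_force: 62.6
```

>>> {"api": "move_arm", "payload": {"series": [[0,0,0.1,0,1],[0,0,0.1,0,1]]}}

```text
t: 16.55
tool_pos: [0.5552, -0.275, 0.0626]
eef_rot: [-0.064, 0.998, -0.0, 0.001]
ft_force: [-2.0, -0.1, 13.9]
finger_gap: 0.0511
finger_force: 63.3
```

Touchdown (13.9 N). Open gently, then rise straight up.

>>> {"api": "move_arm", "payload": {"series": [[0,0,-0.1,0,-0.3],[0,0,-0.1,0,-0.5],[0,0,-0.1,0,-0.8],[0,0,-0.1,0,-0.9],[0,0,-1,0,-0.9],[0,0,-3,0,-0.9],[0,0,-6,0,-0.9],[0,0,-10,0,-0.9],[0,0,-14,0,-0.9],[0,0,-14,0,-0.9]]}}

```text
t: 17.38
tool_pos: [0.5575, -0.2762, 0.2089]
eef_rot: [-0.063, 0.998, -0.002, 0.005]
ft_force: [1.5, -0.6, 0.5]
finger_gap: 0.0812
finger_force: 0.0
```

```bash
python3 - <<'E'
from h import *
ims=[]
for c in("scene","wrist"):
    s=snap(c,c+"9"); ims.append(cv2.resize(s["image"][:,:,::-1],(400,250)))
    for t in("tile","beaker","drawer_jar","drawer_handle","flask","jar_white"):
        for r in bot.mark_of(t,c)[:1]: p=w(s,r["centre"]);print(c,t,r["conf"],p)
cv2.imwrite("pics/m9.png",cv2.hconcat(ims)); o=bot.get_obs(); print(o["tool_pos"],o["finger_gap"],o["ft_force"])
E
```

```text
scene tile 0.96 [ 0.555  -0.2764  0.0021]
scene drawer_jar 0.65 [0.58   0.0857 0.0587]
scene drawer_handle 0.92 [0.4885 0.1219 0.0965]
scene flask 0.87 [ 0.7411 -0.2056 -0.0026]
scene jar_white 0.69 [ 0.6659 -0.136  -0.0026]
wrist tile 0.48 [ 0.7434 -0.2009 -0.0002]
wrist beaker 0.57 [ 0.5542 -0.2773  0.0123]
wrist drawer_jar 0.86 [0.5778 0.0877 0.0649]
wrist flask 0.75 [ 0.7424 -0.2026 -0.0035]
[ 0.5545 -0.2747  0.2007] 0.08111037638775272 [ 1.1329 -0.154  -0.2775]
```

View pics/m9.png

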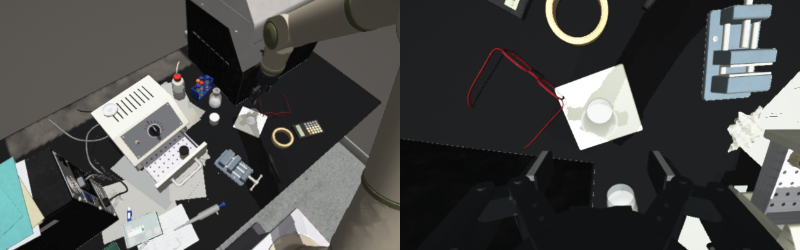

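The beaker stands upright in the middle of the tile (right view, about (600,112)). The drawer is open with the jar in it (left view, (183,152)), and nothing else has moved.

```bash
python3 -c "
from station import bot
print(bot.finish_job())"
```

```text
the job is handed in; nothing more can be done
None
```

Job handed in, result not reported back: the cameras showed the knob at off, the drawer about 130 mm open with the jar upright in it, and the beaker upright within a few millimetres of the tile's middle; I opened the drawer by pressing closed fingertips on the handle from above, because the moves could not tilt the tool.

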